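# Index the inspection table to the next hole

### The arm

A 6-joint arm with a two-finger parallel gripper is mounted at the origin on a cart in front of the work surface, level with it; the furniture and walls round the work are solid. World frame = base frame: x ahead of the robot, y to its left, z up, the work surface at z = 0. Lengths are in m, angles in rad, forces in N, time in s.
With the tool pointing down it reaches from about 0.4 to 0.925 m from the base axis. Payload 3.4 kg.
Tool frame: the origin (TCP) lies midway between the tips of the shut fingers; the grasp point (between the pads) lies 19 mm behind it; z points along the fingers, x is the direction in which the jaws open and shut, and the axes are right-handed (so a half turn about z gives the same grasp; the last joint's range is limited). The gripper opens to 85 mm and grips with 20 to 120 N. Pads are 22 mm wide; open, the fingers measure 114 mm over their backs; the gripper's body (76 mm by 85 mm) begins 54 mm behind the grasp point. The pads swing forward as they close: fully open they stand 13 mm farther back than shut.
Start: joints at [1.063, 0.307, 1.506, -0, 1.328, -0.073], TCP at [0.242, 0.522, 0.231] pointing down, gripper open.
Joint ranges: [-3.12, 3.12], [-1.05, 2.28], [0.14, 2.33], [-1.42, 4.57], [0.1, 2.73], [-2.68, 2.68]. Speed limits (rad/s): [2.57, 2.57, 3.14, 3.14, 3.14, 3.14].

### API

Orientations are given as a unit quaternion [x, y, z, w].
In Python, from rig import status, vision, bot gives the robot as it stands.
- The arm moves only by the tool apply_moves, never from a script. Its argument "increments" is a list of rows, each an object with "grip": the finger opening in mm, from 0 to 85.4; "delta_pos": the shift along the tool's x, y, z in mm, a list of three; "twist": the turn, a rotation vector about the tool's x, y, z in degrees, a list of three. A call has 1 to 10 rows; each row is the pose to reach, as a shift and turn from the pose commanded when the call began, along the tool's axes at that moment; what a row does not reach only later rows make up. A row lasts 1/10 s, in which the tool goes at most 50 mm and 8.59 degrees, less where a joint would pass 70% of its speed; a pose out of reach is approached as far as the arm can. A call with a gripper value outside its range is refused whole. The fingers move at their own pace and stop on an object; the grip force is fixed at half the most. Time passes only in rows, so rows that repeat a pose let the fingers close. It gives the time, the measured TCP pose, the force and the opening at its end, in the units of the state.
- status.observe(): the state, without advancing time (a new reading comes with each control period).
- vision.grab_frame(name): name is "side" or "top"; returns the picture (384x512x3 uint8, red, green, blue); there is no depth.
- vision.get_calibration(name): a dict with "fx", "fy", "cx", "cy" (pixels), "camera_from_world" (4x4, takes a point from world to camera coordinates). Camera axes: x right, y up, looking along -z (the intrinsics and any distortion apply to the point x, -y, -z); pixel columns grow to the right and rows downward; lengths in m; the calibration is good to about 2 mm. A picture is of the moment at which its call begins. get_calibration takes no time and is no camera call.
- bot.job_done(): hands the job in, once; it reports no verdict.
The state is a dict: "time": time; "q": joint angles; "dq": joint speeds; "joint_torque": joint torques, N m; "tcp_pos": TCP position; "eef_rot": TCP orientation; "ft_force": force on the tool from outside, world axes, zero at the start; "torque": the same for the moment, N m; "grip_width": opening from 0.0 (shut) to 1.0 (fully open).
Only numpy, scipy, OpenCV 4.12 (cv2) and the standard library are available. Lean on these libraries where they do the work, as an engineer would, in place of code of your own. Each camera call takes 0.05 s, during which the arm holds its last target. There are 200 camera calls.

### The job

Bring the low fluted knob under the magnifier by indexing the small turntable one hole round, whichever way takes the knob there. With the fingertips, push the black dished plunger head fully down, swing it round to the next hole while it is down, and let it spring up fully home there. Do not touch the knob or the tall capacitor standing in the table's nests, and leave the things lying on the bench where they are.

Things in the scene. Friction and masses are not known exactly. Their poses are not given: they have to be found in the camera images.
- knob_1: Low cream fluted radio knob, 36 mm across, 17 mm high, standing loose in one of the round nests on the turntable (ring 5 mm high, 40 mm inside), 45 degrees to one side of the magnifier as seen from the table's axis (either side, it varies). Origin: centre of its underside.
- cap_can_1: Tall white can capacitor, 35 mm across, 62 mm high, standing loose in the nest 45 degrees to the other side of the magnifier. Origin: centre of its underside. Not to be touched.
- lens_spot (a point): The place under the magnifier: a point fixed to the unit, on the table-top plane (z = 41 mm), 62 mm from the axis, below the middle of a 70 mm round magnifier that hangs 101 mm above the table from a post on the unit's far side (post top at z = 158 mm). An empty nest is here at the start. The unit is fixed to the bench; where and how it is turned (up to 0.4 rad) varies.
- axis_top (a point): Point on the turntable's vertical axis, at the table top (z = 41 mm). The dark steel table is 176 mm across; five nests stand on its far half, centred 62 mm from the axis and 45 degrees apart.
- dish (a point): Centre of the floor of the plunger's black round dished head, 48 mm across inside, rim 7 mm high. It is on an arm of the table on the robot's side, 114 mm from the axis, and turns with the table. Floor 61 mm above the bench when up, 49 mm fully down. Press in it from above with closed fingers; moved sideways they drag it along or push on its rim. The point moves with the head.
- plunger (a joint): How far the plunger is pressed, m: 0 up (locked in a hole), 0.012 fully down on its stop. A spring pushes it up with 4 N at the top and 8 N fully down. The table is blocked until it is down about 9 mm. Between holes it is held down under the index plate by itself; let up within about 3 mm (0.03 rad) of a hole, it springs up there and centres the table.
- turntable (a joint): Turn of the table, rad, anticlockwise seen from above; 0 at the start (in the middle hole of five), holes at -1.571, -0.785, 0, 0.785 and 1.571, stops just past the outer ones. It turns lightly (about 0.05 Nm friction plus slight drag) and stays where it is left.
- masking_tape: Roll of masking tape, 119 mm across, 31 mm high, loose on the bench to the right. Origin: centre of its underside.
- pliers_black: Black pliers, 157 mm long, 14 mm high, lying loose on the bench to the left of the turntable. Origin: centre of their underside.
- dust_brush: Flat dusting brush with a wooden handle, 175 mm long, 10 mm high, lying loose on the bench at the front left. Origin: centre of its underside.
- small_transformer: Small grey transformer, 54x47 mm, 45 mm high, standing loose on the bench behind the turntable, to the left. Origin: centre of its underside.
- first_hole (a point): Centre of the middle hole of the fixed steel index plate, on the plate's top (z = 30 mm), 114 mm from the axis; here the plunger sits at the start. The plate has an arc slot 8 mm wide with five 13 mm holes 45 degrees apart; the plunger's thin stem runs in the slot, its 10 mm collar fits only the holes.

How it is judged:
By the outcome, as a careful person would: the job done as asked, in the order asked, and still so for the second after the job is handed in, with the robot touching nothing.
It also fails if it takes over 35 s, if anything falls off the work surface, if the arm or the gripper's body presses on something with over 40 N, if the wrist force passes 120 N, or if a joint passes its speed limit or range.

## Working session

There is one attempt and no reset: what is moved stays moved. The work goes in short steps, Python scripts to look and compute and a tool call to move; the robot and the scene stay as the last step left them, time stands still between calls to the robot, and variables do not carry over. Pictures are saved under pics/ and viewed, about 8 in all and at most 12, crops included, and the job is handed in when it is done.

Besides the shell and the picture viewer there is one more tool, called by a JSON object that holds its "api" and its "payload", one argument or row to a line. apply_moves: Moves the arm, as the interface text tells. Its arguments: {"type":"object","properties":{"increments":{"type":"array","items":{"type":"object","properties":{"grip":{"type":"number"},"delta_pos":{"type":"array","items":{"type":"number"}},"twist":{"type":"array","items":{"type":"number"}}}}}},"required":["increments"]}

```bash
mkdir -p pics
python3 - <<'E'
from rig import status, vision, bot
import cv2
for n in("top","side"):
    cv2.imwrite(f"pics/{n}0.png",vision.grab_frame(n)[:,:,::-1])
    print(vision.get_calibration(n))
print(status.observe())
E
```

```text
{'fx': 401.3213625454246, 'fy': 401.3213625454246, 'cx': 256.1471603067051, 'cy': 185.43799792379895, 'camera_from_world': array([[ 0.01963686, -0.99970605,  0.01422015, -0.05609626],
       [ 0.99508462,  0.02092289,  0.09679276, -0.54419038],
       [-0.09706183,  0.01224955,  0.99520297, -1.01004249],
       [ 0.        ,  0.        ,  0.        ,  1.        ]])}
{'fx': 422.9116056037422, 'fy': 422.9116056037422, 'cx': 244.29169985729928, 'cy': 192.16632663068896, 'camera_from_world': array([[ 0.99941237, -0.03224668, -0.01162169, -0.53784249],
       [ 0.03130706,  0.72069964,  0.69254017, -0.04054884],
       [-0.01395638, -0.69249706,  0.72128569, -1.45649825],
       [ 0.        ,  0.        ,  0.        ,  1.        ]])}
{'time': 0.1, 'q': array([ 1.06352464e+00,  3.07482813e-01,  1.50750184e+00, -1.92551187e-05,
        1.32840843e+00, -7.34862405e-02]), 'dq': array([ 1.74776902e-04,  2.80069863e-04, -2.15605877e-03,  1.53994161e-03,
        5.33979399e-05, -1.07075803e-03]), 'joint_torque': array([-3.78568411e-04, -4.58530569e+01, -2.52608371e+01, -2.17603019e-04,
        5.78581865e-03, -1.51327646e-05]), 'tcp_pos': array([0.24140338, 0.52120263, 0.2304974 ]), 'eef_rot': array([ 8.42704957e-01,  5.38374911e-01, -7.87714677e-04,  4.35868595e-04]), 'ft_force': array([0.61416124, 0.29901956, 0.02037812]), 'torque': array([-0.0378996 ,  0.00429316,  0.01945584]), 'grip_width': 0.9982422012730242}
```

View pics/top0.png

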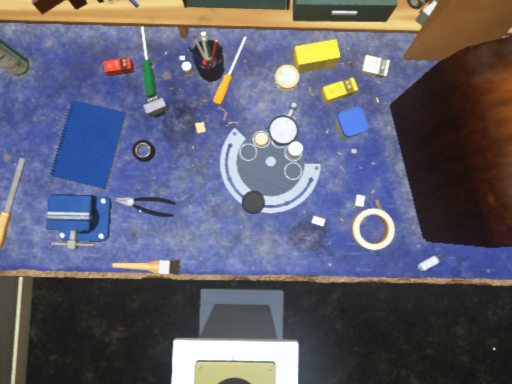

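View pics/side0.png

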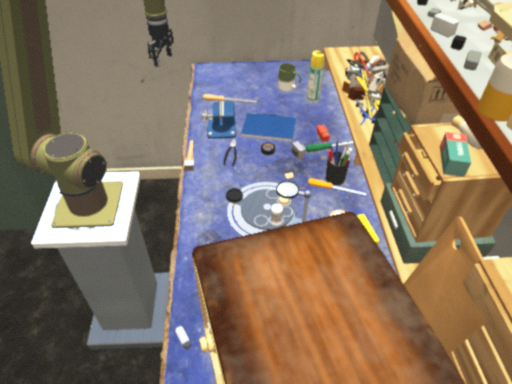

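```bash
cat > h.py <<'E'
import numpy as np, cv2
from rig import status, vision, bot
def ray(n,u,v,z):
    c=vision.get_calibration(n);T=c["camera_from_world"];R=T[:3,:3];o=-R.T@T[:3,3]
    d=R.T@np.array([(u-c["cx"])/c["fx"],-(v-c["cy"])/c["fy"],-1.])
    return o+d*(z-o[2])/d[2]
def proj(n,p):
    c=vision.get_calibration(n);T=c["camera_from_world"];q=T[:3,:3]@np.array(p)+T[:3,3]
    return c["cx"]+c["fx"]*q[0]/-q[2], c["cy"]-c["fy"]*q[1]/-q[2]
def dish(n,box,img=None):
    im=vision.grab_frame(n) if img is None else img
    x0,y0,x1,y1=box
    m=(im[y0:y1,x0:x1].max(2)<60).astype(np.uint8)
    k,l,s,c=cv2.connectedComponentsWithStats(m)
    i=1+s[1:,4].argmax(); return c[i]+[x0,y0],s[i]
E
python3 - <<'E'
from h import *
t=cv2.imread("pics/top0.png");s=cv2.imread("pics/side0.png")
a=cv2.resize(t[85:225,205:335],None,fx=3.5,fy=3.5,interpolation=cv2.INTER_CUBIC)
b=cv2.resize(s[165:245,215:325],None,fx=3,fy=3,interpolation=cv2.INTER_CUBIC)
o=np.zeros((490,800,3),np.uint8);o[:490,:455]=a;o[:240,457:457+330]=b;cv2.imwrite("pics/crop.png",o)
T=t[:,:,::-1];S=s[:,:,::-1]
for n,im,box in(("top",T,(235,185,275,220)),("side",S,(222,180,246,206))):
    c,st=dish(n,box,im);print(n,c,st,ray(n,*c,.066),ray(n,*c,.061))
print("axis",ray("top",270,161,.041),"knob",ray("top",262,139,.058),"cap",ray("top",295,150,.103),"lens",ray("top",284,130,.142))
E
```

```text
Traceback (most recent call last):
  File "h.py", line 15, in dish
    i=1+s[1:,4].argmax(); return c[i]+[x0,y0],s[i]
        ~~~~~~~~~~~~~~^^
ValueError: attempt to get argmax of an empty sequence
```

View pics/crop.png

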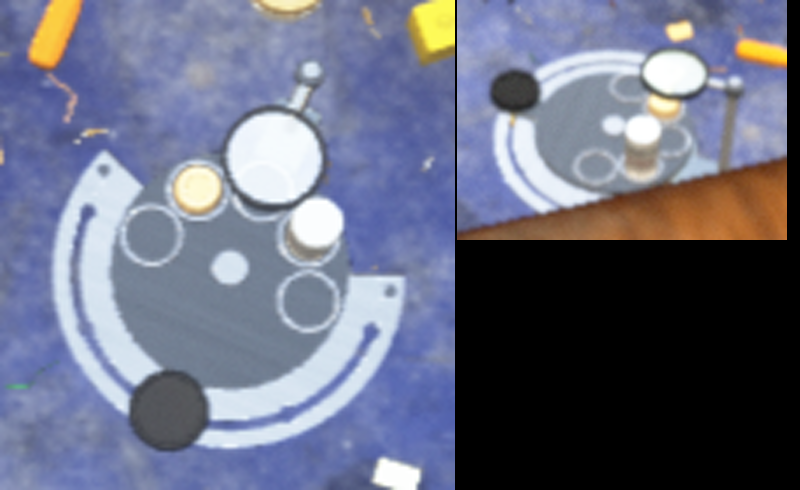

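The crop shows the cream knob at (197,188), left of the lens (275,158), the white capacitor on the right, and the dish at (169,411). The table therefore has to turn clockwise (−0.785), which takes the dish to the left.

```bash
sed -i 's/<60)/<85)/' h.py
python3 - <<'E'
from h import *
t=cv2.imread("pics/top0.png");s=cv2.imread("pics/side0.png")
T=t[:,:,::-1];S=s[:,:,::-1]
for n,im,box in(("top",T,(235,185,275,220)),("side",S,(222,180,246,206))):
    c,st=dish(n,box,im);print(n,c,st,ray(n,*c,.067))
# axis: dish side of table: nests fit
P=lambda u,v:(205+u/3.5,85+v/3.5)
ax=ray("top",*P(230,268),.041)[:2]
print("axis",ax)
for nm,u,v,z in(("knob",197,188,.058),("cap",317,223,.103),("n1",151,235,.046),("n5",308,301,.046),("lens",275,158,.142),("dish",169,411,.067)):
    p=ray("top",*P(u,v),z)[:2];d=p-ax;print(nm,p,np.hypot(*d),np.degrees(np.arctan2(d[1],d[0])))
print("axis side",ray("side",215+(613-457)/3,165+125/3,.041))
E
```

```text
top [251.81632653 209.18367347] [ 8 19 21 10 49] [ 0.48219537 -0.03499505  0.067     ]
side [233.89570552 195.09202454] [  5   9  15  13 163] [ 0.50346967 -0.04328636  0.067     ]
axis [ 0.60609372 -0.08098798]
knob [ 0.66141178 -0.05532397] 0.060981384178902254 24.88825317139986
cap [ 0.62897887 -0.1376367 ] 0.06109671304904916 -68.00210383789648
n1 [ 0.62838274 -0.02265521] 0.0624460760474709 69.08808055734865
n5 [ 0.58227062 -0.13794078] 0.06173460225766472 -112.69933823741978
lens [ 0.66466915 -0.10491638] 0.0632743966892812 -22.220298085690114
dish [ 0.4989498  -0.03828207] 0.11534129739735512 158.26853773092043
axis side [ 0.610515   -0.07546012  0.041     ]
```

{"api": "apply_moves", "payload": {
  "increments": [
    {"grip":0,"delta_pos":[-28,33,0]},
    {"grip":0,"delta_pos":[-57,67,0]},
    {"grip":0,"delta_pos":[-86,101,0]},
    {"grip":0,"delta_pos":[-115,135,0]},
    {"grip":0,"delta_pos":[-144,168,0]},
    {"grip":0,"delta_pos":[-172,202,0]},
    {"grip":0,"delta_pos":[-201,236,0]},
    {"grip":0,"delta_pos":[-230,269,0]},
    {"grip":0,"delta_pos":[-258,303,0]},
    {"grip":0,"delta_pos":[-287,336,0]}
  ]
}}

```text
validation failed for argument at $.in...
```

{"api": "apply_moves", "payload": {
  "increments": [
    {"grip":0,"delta_pos":[-28,33,0]},
    {"grip":0,"delta_pos":[-57,67,20]},
    {"grip":0,"delta_pos":[-86,101,40]},
    {"grip":0,"delta_pos":[-115,135,70]},
    {"grip":0,"delta_pos":[-115,135,100]},
    {"grip":0,"delta_pos":[-115,135,120]},
    {"grip":0,"delta_pos":[-115,135,120]}
  ]
}}

```text
validation failed for argument at $.in...
```

Run:
```python
from h import *
t=vision.grab_frame("top");s=vision.grab_frame("side")
o=status.observe();print(o["time"],o["tcp_pos"],o["eef_rot"],o["ft_force"],o["grip_width"])
for n,im in(("top",t),("side",s)):
    im=im[:,:,::-1].copy();p=o["tcp_pos"]
    x,y=map(int,proj(n,p));cv2.circle(im,(x,y),1,(0,0,255),-1)
    x0,y0=(190,100) if n=="top" else (200,130)
    c=cv2.resize(im[y0:y0+130,x0:x0+130],None,fx=3,fy=3,interpolation=cv2.INTER_CUBIC)
    out=c if n=="top" else np.hstack([out,c])
cv2.imwrite("pics/c1.png",out)
```

```text
0.2 [0.24148846 0.52135349 0.23072827] [ 8.42704361e-01  5.38376207e-01 -5.71118049e-04  3.05020539e-04] [-0.33742987 -0.36675263  0.3133717 ] 1.0020925986713198
```

View pics/c1.png

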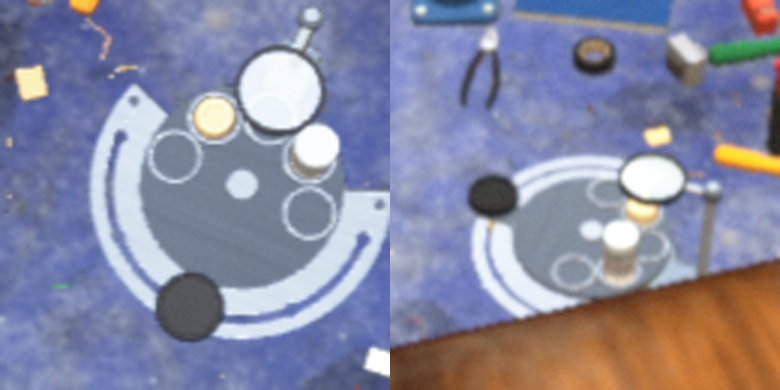

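The calls were refused and nothing moved; the picture shows the same scene as before. `twist` is probably required, so I'll include it.

{"api": "apply_moves", "payload": {
  "increments": [
    {"grip":0,"delta_pos":[-28,33,0],"twist":[0,0,0]},
    {"grip":0,"delta_pos":[-57,67,0],"twist":[0,0,0]},
    {"grip":0,"delta_pos":[-86,101,0],"twist":[0,0,0]},
    {"grip":0,"delta_pos":[-115,135,0],"twist":[0,0,0]},
    {"grip":0,"delta_pos":[-144,168,0],"twist":[0,0,0]},
    {"grip":0,"delta_pos":[-172,202,0],"twist":[0,0,0]},
    {"grip":0,"delta_pos":[-201,236,0],"twist":[0,0,0]},
    {"grip":0,"delta_pos":[-230,269,0],"twist":[0,0,0]},
    {"grip":0,"delta_pos":[-258,303,0],"twist":[0,0,0]},
    {"grip":0,"delta_pos":[-287,336,0],"twist":[0,0,0]}
  ]
}}

```text
time: 1.2
tcp_pos: [0.4264, 0.1184, 0.2314]
eef_rot: [0.843, 0.538, 0.0, 0.0]
ft_force: [1.0, 0.3, 1.2]
grip_width: -0.001
```

{"api": "apply_moves", "payload": {
  "increments": [
    {"grip":0,"delta_pos":[-28,33,0],"twist":[0,0,0]},
    {"grip":0,"delta_pos":[-57,67,20],"twist":[0,0,0]},
    {"grip":0,"delta_pos":[-86,101,40],"twist":[0,0,0]},
    {"grip":0,"delta_pos":[-115,135,70],"twist":[0,0,0]},
    {"grip":0,"delta_pos":[-115,135,100],"twist":[0,0,0]},
    {"grip":0,"delta_pos":[-115,135,120],"twist":[0,0,0]},
    {"grip":0,"delta_pos":[-115,135,120],"twist":[0,0,0]}
  ]
}}

```text
time: 1.9
tcp_pos: [0.4975, -0.0412, 0.1084]
eef_rot: [0.843, 0.538, -0.003, -0.002]
ft_force: [-0.7, 0.6, 0.2]
grip_width: 0.001
```

Run:
```python
from h import *
t=vision.grab_frame("top");s=vision.grab_frame("side")
o=status.observe();print(o["time"],o["tcp_pos"],o["eef_rot"],o["ft_force"],o["grip_width"])
for n,im in(("top",t),("side",s)):
    im=im[:,:,::-1].copy();p=o["tcp_pos"]
    x,y=map(int,proj(n,p));cv2.circle(im,(x,y),1,(0,0,255),-1)
    x0,y0=(190,100) if n=="top" else (200,130)
    c=cv2.resize(im[y0:y0+130,x0:x0+130],None,fx=3,fy=3,interpolation=cv2.INTER_CUBIC)
    out=c if n=="top" else np.hstack([out,c])
cv2.imwrite("pics/c2.png",out)
```

```text
2.0 [ 0.49997294 -0.0409408   0.1112823 ] [ 8.42716084e-01  5.38358026e-01 -3.48543764e-04 -3.42352384e-04] [0.51120718 0.04605301 0.16277543] 0.0008316983417333724
```

View pics/c2.png

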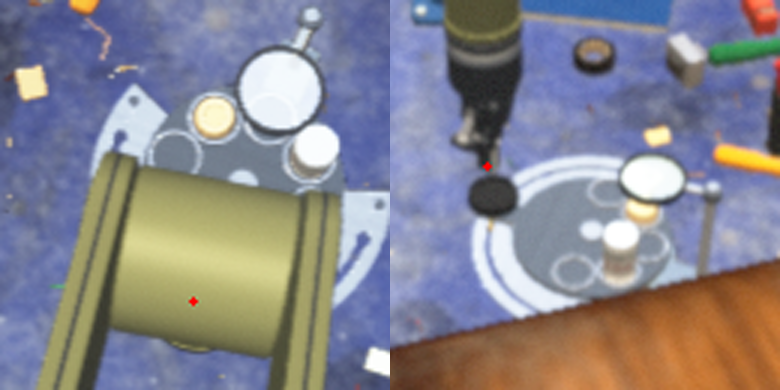

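{"api": "apply_moves", "payload": {
  "increments": [
    {"grip":0,"delta_pos":[0,0,30],"twist":[0,0,0]},
    {"grip":0,"delta_pos":[0,0,44],"twist":[0,0,0]},
    {"grip":0,"delta_pos":[0,0,49],"twist":[0,0,0]},
    {"grip":0,"delta_pos":[0,0,53],"twist":[0,0,0]},
    {"grip":0,"delta_pos":[0,0,57],"twist":[0,0,0]},
    {"grip":0,"delta_pos":[0,0,57],"twist":[0,0,0]}
  ]
}}

```text
time: 2.6
tcp_pos: [0.5007, -0.0408, 0.0552]
eef_rot: [0.843, 0.538, 0.001, 0.0]
ft_force: [-1.5, 0.4, 5.2]
grip_width: -0.003
```

{"api": "apply_moves", "payload": {
  "increments": [
    {"grip":0,"delta_pos":[0,0,3],"twist":[0,0,0]},
    {"grip":0,"delta_pos":[0,0,6],"twist":[0,0,0]},
    {"grip":0,"delta_pos":[0,0,7],"twist":[0,0,0]},
    {"grip":0,"delta_pos":[0,0,7],"twist":[0,0,0]}
  ]
}}

```text
time: 3.0
tcp_pos: [0.5007, -0.0409, 0.0489]
eef_rot: [0.843, 0.538, 0.001, 0.001]
ft_force: [-2.4, 1.0, 10.1]
grip_width: -0.0
```

Run:
```python
import numpy as np
for a in range(5,51,5):
    t0=np.radians(158.3);t=t0-np.radians(a)
    d=114*np.array([np.cos(t)-np.cos(t0),np.sin(t)-np.sin(t0)])
    print(a,d.round(1),(d@[.4203,.9074]).round(1),(d@[.9074,-.4203]).round(1))
```

```text
5 [4.1 9.1] 9.9 -0.1
10 [ 8.9 17.8] 19.9 0.6
15 [14.5 26. ] 29.7 2.3
20 [20.8 33.7] 39.3 4.7
25 [27.7 40.8] 48.7 8.0
30 [35.3 47.3] 57.8 12.1
35 [43.3 53.1] 66.4 17.0
40 [51.9 58.2] 74.6 22.6
45 [60.8 62.6] 82.3 28.9
50 [70.1 66.1] 89.4 35.9
```

{"api": "apply_moves", "payload": {
  "increments": [
    {"grip":0,"delta_pos":[0,0,0.5],"twist":[0,0,0]},
    {"grip":0,"delta_pos":[5,0,0.5],"twist":[0,0,0]},
    {"grip":0,"delta_pos":[10,0,0.5],"twist":[0,0,0]},
    {"grip":0,"delta_pos":[15,0.3,0.5],"twist":[0,0,0]},
    {"grip":0,"delta_pos":[20,0.6,0.5],"twist":[0,0,0]},
    {"grip":0,"delta_pos":[25,1.4,0.5],"twist":[0,0,0]},
    {"grip":0,"delta_pos":[30,2.3,0.5],"twist":[0,0,0]},
    {"grip":0,"delta_pos":[35,3.4,0.5],"twist":[0,0,0]},
    {"grip":0,"delta_pos":[39,4.7,0.5],"twist":[0,0,0]},
    {"grip":0,"delta_pos":[39,4.7,0.5],"twist":[0,0,0]}
  ]
}}

```text
time: 4.0
tcp_pos: [0.5227, -0.0071, 0.0488]
eef_rot: [0.843, 0.538, 0.002, 0.001]
ft_force: [-2.0, 1.8, 11.2]
grip_width: 0.004
```

Run:
```python
from h import *
t=vision.grab_frame("top");s=vision.grab_frame("side")
o=status.observe();print(o["time"],o["tcp_pos"],o["eef_rot"],o["ft_force"],o["grip_width"])
for n,im in(("top",t),("side",s)):
    im=im[:,:,::-1].copy();p=o["tcp_pos"]
    x,y=map(int,proj(n,p));cv2.circle(im,(x,y),1,(0,0,255),-1)
    x0,y0=(190,100) if n=="top" else (200,130)
    c=cv2.resize(im[y0:y0+130,x0:x0+130],None,fx=3,fy=3,interpolation=cv2.INTER_CUBIC)
    out=c if n=="top" else np.hstack([out,c])
cv2.imwrite("pics/c3.png",out)
```

```text
4.1 [ 0.52262449 -0.00727997  0.04884174] [0.84270399 0.53837298 0.00182818 0.0010841 ] [-2.2708745   2.64335131 10.83480001] -0.001314514375456418
```

View pics/c3.png

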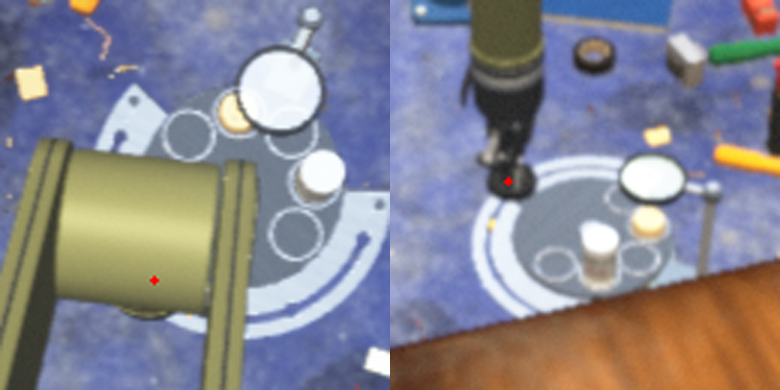

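The table is turning: n1 is now at about (188,135) in the crop and n5 at (297,235). I'll get the angle from those.

Run:
```python
from h import *
def ang(a,b):
    p=ray("top",190+a[0]/3,100+a[1]/3,.046)-ray("top",190+b[0]/3,100+b[1]/3,.046);return np.degrees(np.arctan2(p[1],p[0])),np.hypot(*p[:2])
print(ang((175,156),(310,214)),ang((188,135),(297,235)))
```

```text
(np.float64(67.74569878363943), np.float64(0.12497555636365196)) (np.float64(48.284471364598765), np.float64(0.12609725808042263))
```

{"api": "apply_moves", "payload": {
  "increments": [
    {"grip":0,"delta_pos":[4.7,1.5,0],"twist":[0,0,0]},
    {"grip":0,"delta_pos":[9.4,3.3,0],"twist":[0,0,0]},
    {"grip":0,"delta_pos":[14,5.2,0],"twist":[0,0,0]},
    {"grip":0,"delta_pos":[18.5,7.4,0],"twist":[0,0,0]},
    {"grip":0,"delta_pos":[22.9,9.7,0],"twist":[0,0,0]},
    {"grip":0,"delta_pos":[27.1,12.3,0],"twist":[0,0,0]},
    {"grip":0,"delta_pos":[31.3,15,0],"twist":[0,0,0]},
    {"grip":0,"delta_pos":[35.3,17.9,0],"twist":[0,0,0]},
    {"grip":0,"delta_pos":[40,21.5,0],"twist":[0,0,0]},
    {"grip":0,"delta_pos":[40,21.5,0],"twist":[0,0,0]}
  ]
}}

```text
time: 5.1
tcp_pos: [0.5601, 0.0201, 0.0489]
eef_rot: [0.843, 0.538, 0.003, 0.001]
ft_force: [0.2, 1.1, 8.6]
grip_width: 0.002
```

Run:
```python
from h import *
t=vision.grab_frame("top");s=vision.grab_frame("side")
o=status.observe();print(o["time"],o["tcp_pos"],o["eef_rot"],o["ft_force"],o["grip_width"])
for n,im in(("top",t),("side",s)):
    im=im[:,:,::-1].copy()
    x0,y0=(220,105) if n=="top" else (215,160)
    c=cv2.resize(im[y0:y0+100,x0:x0+100],None,fx=4,fy=4,interpolation=cv2.INTER_CUBIC)
    out=c if n=="top" else np.hstack([out,c])
cv2.imwrite("pics/c4.png",out)
```

```text
5.2 [0.55979852 0.01995591 0.04893533] [0.84270305 0.53837106 0.00246263 0.00145021] [-0.1681743   2.09218882  8.99088956] 0.0006778740622403409
```

View pics/c4.png

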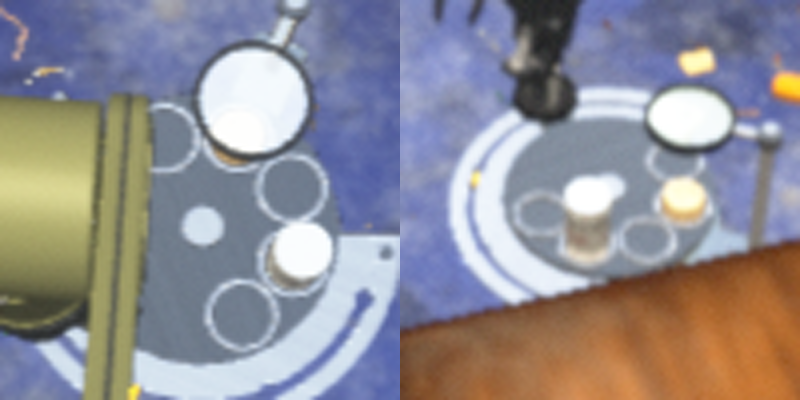

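Run:
```python
from h import *
ax=(ray("top",270.6,161.5,.046)+ray("top",270.6,161.5,.041))/2
for nm,u,v,a0 in(("n5",242,315,-112.5),("n3",292,188,-22.3),("n1",167,137,69)):
    p=ray("top",220+u/4,105+v/4,.046)-ax;print(nm,np.hypot(*p[:2]),np.degrees(np.arctan2(p[1],p[0]))-a0)
```

```text
n5 0.06255917429899314 -42.99656500106428
n3 0.062269962055540924 -43.59786949426832
n1 0.061538388608057194 -46.291268361190276
```

{"api": "apply_moves", "payload": {
  "increments": [
    {"grip":0,"delta_pos":[1.5,1.3,0],"twist":[0,0,0]},
    {"grip":0,"delta_pos":[2.8,2.5,0],"twist":[0,0,0]},
    {"grip":0,"delta_pos":[2.8,2.5,0],"twist":[0,0,0]},
    {"grip":0,"delta_pos":[2.8,2.5,-3],"twist":[0,0,0]},
    {"grip":0,"delta_pos":[2.8,2.5,-6],"twist":[0,0,0]},
    {"grip":0,"delta_pos":[2.8,2.5,-8],"twist":[0,0,0]},
    {"grip":0,"delta_pos":[2.8,2.5,-8],"twist":[0,0,0]}
  ]
}}

```text
time: 5.9
tcp_pos: [0.5626, 0.0211, 0.0566]
eef_rot: [0.843, 0.538, 0.002, 0.001]
ft_force: [1.3, 0.5, 4.0]
grip_width: -0.002
```

At z 56.6 mm the force is still 4 N, so the head is following the fingers up and the plunger is in the hole. I'll lift clear.

{"api": "apply_moves", "payload": {
  "increments": [
    {"grip":0,"delta_pos":[0,0,-3],"twist":[0,0,0]},
    {"grip":0,"delta_pos":[0,0,-7],"twist":[0,0,0]},
    {"grip":0,"delta_pos":[0,0,-15],"twist":[0,0,0]},
    {"grip":0,"delta_pos":[0,0,-50],"twist":[0,0,0]},
    {"grip":0,"delta_pos":[0,0,-100],"twist":[0,0,0]},
    {"grip":0,"delta_pos":[-40,-30,-140],"twist":[0,0,0]},
    {"grip":0,"delta_pos":[-45,-75,-140],"twist":[0,0,0]},
    {"grip":0,"delta_pos":[-45,-125,-140],"twist":[0,0,0]},
    {"grip":0,"delta_pos":[-45,-125,-140],"twist":[0,0,0]}
  ]
}}

```text
time: 6.8
tcp_pos: [0.4197, 0.0341, 0.1942]
eef_rot: [0.843, 0.539, -0.003, -0.003]
ft_force: [-0.5, -0.4, 0.3]
grip_width: -0.002
```

Run:
```python
from h import *
t=vision.grab_frame("top");s=vision.grab_frame("side")
o=status.observe();print(o["time"],o["tcp_pos"],o["ft_force"])
for n,im in(("top",t),("side",s)):
    im=im[:,:,::-1].copy()
    x0,y0=(200,95) if n=="top" else (215,140)
    c=cv2.resize(im[y0:y0+130,x0:x0+130],None,fx=3,fy=3,interpolation=cv2.INTER_CUBIC)
    out=c if n=="top" else np.hstack([out,c])
cv2.imwrite("pics/c5.png",out)
```

```text
6.9 [0.42613148 0.03327797 0.19504941] [0.56164179 0.40963833 0.10459639]
```

View pics/c5.png

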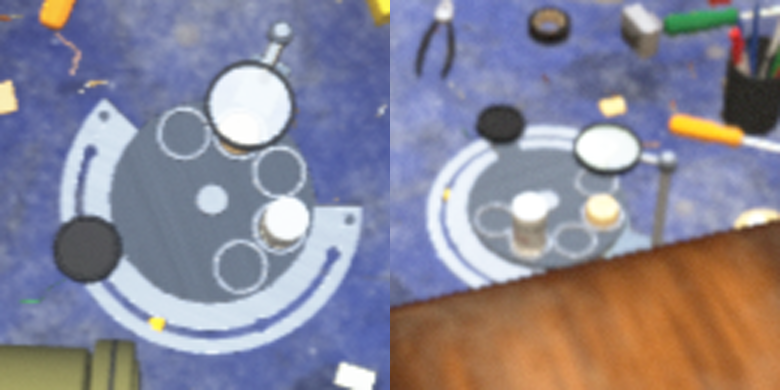

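Run:
```python
from h import *
T=lambda u,v:(200+u/3,95+v/3)
d=ray("top",*T(184,133),.046)-ray("top",*T(241,266),.046);print("turn",np.degrees(np.arctan2(d[1],d[0]))-67.75)
ax=ray("top",270.6,161.5,.041)
d=ray("top",*T(88,249),.067)-ax;print("dish",np.hypot(*d[:2]),np.degrees(np.arctan2(d[1],d[0]))-158.3)
# triangulated rim height: before vs now
def tri(a,b):
    zs=np.linspace(.03,.09,121);g=[np.hypot(*(ray("top",*a,z)-ray("side",*b,z))[:2]) for z in zs];i=np.argmin(g);return zs[i],g[i]
print(tri(T(88,249),(215+110/3,140+124/3)),tri((205+169/3.5,85+411/3.5),(215+(515-457)/3,165+90/3)))
```

```text
turn -43.78372001382024
dish 0.11369471919133413 -43.43396650876474
(np.float64(0.062), np.float64(0.00565868449425816)) (np.float64(0.0615), np.float64(0.0056157107061597005))
```

```bash
python3 -c "
from rig import bot
print(bot.job_done())"
```

```text
the job is handed in; nothing more can be done
None
```

I turned the table one hole clockwise, which put the knob under the magnifier, and handed the job in at about 7 s. With closed fingers I pressed the plunger to its stop (TCP at 49 mm, about 10 N), dragged the head round, let it up in the next hole and lifted clear.

**Last checks:**
- **Plunger:** The head pushed back with 4 N as it rose to 56.6 mm. Its rim then measured 62 mm from the two camera views, against 61.5 mm before the move, so it is up as at the start. Those two views miss each other by about 6 mm, so only the before/after comparison counts, not the height itself.
- **Table turn:** I measured −43.8° from the nests and −43.4° from the dish, against −45° nominal. The gap is about the size of my picture-reading error. The raised head, which can only come up in a hole, points to it being locked there.
- **Knob and capacitor:** In the last pictures both stand in their nests, with the knob under the lens. The arm never came near them.
- **Bench and arm:** I saw nothing moved on the bench, though the last pictures show only the area around the unit. The arm is clear of everything and reads almost no force.

The first two move calls were refused because they left out `twist`; nothing moved on those.

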